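# Tighten an air cylinder's gland ring with a pin spanner

### The arm

A 6-joint arm with a two-finger parallel gripper is mounted at the origin on the work surface. World frame = base frame: x ahead of the robot, y to its left, z up, the work surface at z = 0. Lengths are in m, angles in rad, forces in N, time in s.
With the tool pointing down it reaches from about 0.35 to 0.85 m from the base axis. Payload 8.1 kg.
Tool frame: the origin (TCP) lies on the mounting face of the last link; the fingertips stand 186 mm ahead of it and the grasp point (between the pads) lies 167 mm ahead of it (grip_point_offset is the distance from the TCP to the grasp point, in m); z points along the fingers, y is the direction in which the jaws open and shut (so a half turn about z gives the same grasp; the last joint's range is limited). The gripper opens to 93 mm and grips with 3 to 60 N. Pads are 15 mm wide; open, the fingers measure 128 mm over their backs; the gripper's body (75 mm by 188 mm) begins 65 mm behind the grasp point.
Start: joints at [1.135, 0.13, 1.488, -0, 1.523, -0.085], TCP at [0.206, 0.563, 0.405] pointing down, gripper open.
Joint ranges: [-2.96, 2.96], [-0.89, 2.26], [0.02, 2.5], [-1.34, 4.48], [0, 2.73], [-2.66, 2.66]. Speed limits (rad/s): [2.39, 2.39, 2.79, 3.14, 3.14, 3.14].

### API

Orientations are given as a rotation vector (axis times angle).
In Python, from plant import read_state, read_camera, close_job, grip_point_offset gives the robot as it stands.
- The arm moves only by the shell command python3 -m creep 'ROWS' [OPENING] [FORCE]. ROWS is JSON, a list of rows, each a list of 2 entries, a list of its own where there are three numbers: the shift along the tool's x, y, z in cm, then the turn, a rotation vector about the tool's x, y, z in degrees. In form: [[[tx, ty, tz], [rx, ry, rz]], ...]. A call has 1 to 12 rows; each row shifts and turns the commanded pose from where the row before left it, along the tool's axes as they then stand; what a row does not reach is not made up. A row lasts 1/12 s, in which the tool goes at most 41.7 mm and 7.16 degrees, less where a joint would pass 70% of its speed; a pose out of reach is approached as far as the arm can. A call is refused whole if a number of a shift passes 4.17 or a number of a turn 7.16, either way. A call with a gripper value outside its range is refused whole. OPENING is the opening in per cent of the stroke, from 0 (shut) to 100 (fully open), set as the call begins (- or left out, the last holds). The fingers move at their own pace and stop on an object; FORCE is the grip in N (left out, the last holds). Time passes only in rows, so rows that do not move let the fingers close. It gives the time, the measured TCP pose, the force and the opening at its end, in the units of the state.
- read_state(): the state, without advancing time (a new reading comes with each control period).
- read_camera(name): name is "side" or "top"; returns a dict with "img" (480x640x3 uint8, red, green, blue), "K" (3x3 intrinsics, pixels), "T" (4x4, takes a point from camera to world coordinates). Camera axes: x right, y down, z forward; pixel columns grow to the right and rows downward; lengths in m; the calibration is good to about 2 mm. A picture is of the moment at which its call begins. There is no depth.
- close_job(): hands the job in, once; it reports no verdict.
The state is a dict: "t": time; "q": joint angles; "dq": joint speeds; "joint_torque": joint torques, N m; "tool_pos": TCP position; "orientation": TCP orientation; "force": force on the tool from outside, world axes, zero at the start; "wrist_torque": the same for the moment, N m; "opening": finger opening in m.
Only numpy, scipy, OpenCV 4.12 (cv2) and the standard library are available. Lean on these libraries where they do the work, as an engineer would, in place of code of your own. Each camera call takes 0.05 s, during which the arm holds its last target.

### The job

The clipping machine's air cylinder is upright in the vise with its brass gland ring screwed in by hand. Take the larger pin spanner, fit both its pins fully into the ring's two holes, turn the ring clockwise until it comes up firm, fully home, and put the spanner back upright in the empty slot of the tool block. Feel your way: don't lean on the ring or overtighten it, and leave all the rest where it is.

Things in the scene. Friction and masses are not known exactly. Their poses are not given: they have to be found in the camera images.
- spanner_grip (a point): Centre of the larger pin spanner's black T-handle, a level bar 90 mm long (point's x), 20 wide (y), 22 high (z up). Tool 75 mm high, 0.22 kg. Below the handle: 28 mm of bare 14 mm shank, a steel bridge 60 x 18 x 10 mm (along x), then the two pins. Bridge's underside 49 mm, pin tips 64 mm below this point. A half turn about z makes no difference. Starts upright in one of the block's slots.
- spanner_pins (a point): Point midway between the tips of the larger spanner's two steel pins, which point down from its bridge: 6 mm thick, 15 mm long, 40 mm apart, at x = -20 and +20 mm. x runs along the line through the pins (parallel to the handle), z up the tool. Pins that rub on the ring's face with over 12 N drag the ring round with them.
- gland_face (a point): Centre of the brass gland ring's upper face (61 mm across), which looks up from the bottom of a round recess 62 mm wide and 6 mm deep; a rod end 20 mm thick stands 5 mm above the face at its centre. x and z are the vise's: they do not turn with the ring. The ring has two blind pin holes, 8 mm wide and 6.5 mm deep, 40 mm apart, on either side of this point: 2 mm of play for the pins.
- gland (a joint): How far the gland ring is screwed in, rad (noisy); grows as it turns clockwise seen from above. At the start it is 0.6 to 1.4 rad short of home, and the line through its holes lies 0 to 0.9 rad counter-clockwise of gland_face's x axis (this reading tells no more of that). Drag about 0.2 N m; once home it comes up firm: it gives a little more, its pull growing by some 0.04 N m per degree. It stays where left.
- vise: Grey machine vise, fixed, with an aluminium air cylinder (80 x 80 mm) clamped upright between its jaws; the gland ring sits in the cylinder's mouth, 100 mm above the table. Origin on the table under the cylinder's axis, x towards the vise's screw, z up. Jaws 68 mm high; two stub fittings stand out 22 mm from the cylinder's +y side.
- slot_a (a point): Centre of the mouth of one slot in the white tool block (90 x 160 mm, 36 mm high, fixed): slot 50 mm long (point's x), 10 mm wide (y), 20 mm deep, z up. A spanner stands with both pins in the slot, handle along it, bridge resting on the block's top: pin tips 15 mm below this point.
- slot_b (a point): Centre of the mouth of the block's other slot, the same size, parallel to slot_a and 76 mm from it. Of the two slots one holds the larger spanner and one the smaller.
- small_spanner: Smaller pin spanner of the same pattern, standing in the other slot: handle 68 mm long and 18 mm wide, pins 4 mm thick and 26 mm apart (too close for this ring). Origin midway between its pin tips. Not needed.
- grease_jar: White jar of grease, 52 mm across, 55 mm high. Origin under its centre.
- mincer_plate: Steel mincer plate, a disc with many small holes, 70 mm across, 10 mm thick. Origin under its centre.
- mincer_knife: Four-armed steel mincer knife, 66 mm across, 12 mm high. Origin under its centre.
- wrench: Open-ended steel wrench, 170 mm long, lying flat along its x. Origin under its middle.
- screwdriver: Screwdriver with black handle, 190 mm long, lying flat along its x. Origin under its middle.
- dish: Shallow steel dish, 76 mm across, 26 mm high. Origin under its centre.
- end_cap: Square aluminium end cap of the cylinder, 76 x 76 mm, 18 mm high. Origin under its centre.
Not all that is in view belongs to the job. What is shaped like the part that bears spanner_grip but turquoise is not meant. Of the things shaped like the part that bears slot_a, the white one is meant.

How it is judged:
On the way, in this order (a step that is already met when the one before it is completed fails the run):
1. both pins of the larger spanner are in the ring's holes (pin tips at least 5 mm below its face) (horizontal distance between spanner_pins and gland_face below 0.004 m and z of spanner_pins in the frame of gland_face below -0.005 m), for 0.2 s.
2. the ring is turned home with the spanner in its holes (all of step 1 and value of joint gland above 1.48 rad), for 0.2 s.
At the end, for the whole second after the job is handed in: The gland ring is home (joint at least 1.48 of 1.50 rad); the larger spanner stands upright (within 0.15 rad), at rest and released in the empty slot, pin tips at least 12 mm below its mouth and within 6 mm of its centre; small spanner moved under 12 mm, other loose things under 20 mm (value of joint gland above 1.48 rad and ((horizontal distance between spanner_pins and slot_a below 0.006 m and z of spanner_pins in the frame of slot_a below -0.012 m) or (horizontal distance between spanner_pins and slot_b below 0.006 m and z of spanner_pins in the frame of slot_b below -0.012 m)) and angle between spanner_grip's own z axis and vertical below 0.15 rad and linear speed of spanner below 0.02 m/s and angular speed of spanner below 0.2 rad/s); the robot touches nothing.
It fails at once if the spanner bears on the ring, the cylinder or the vise with more than 30 N (contact force between spanner and vise above 30 N).
It fails at once if the smaller spanner is moved more than 12 mm, or another loose thing more than 20 mm (distance of small_spanner from where it was at the start of the episode above 0.012 m or distance of any of grease_jar, mincer_plate, mincer_knife, wrench, screwdriver, dish, end_cap from where it was at the start of the episode above 0.02 m).
It also fails if it takes over 72 s, if anything falls off the work surface, if the arm or the gripper's body presses on something with over 40 N, if the wrist force passes 120 N, or if a joint passes its speed limit or range.

## Working session

There is one attempt and no reset: what is moved stays moved. The work goes in short steps, Python scripts to look and compute and a shell command to move; the robot and the scene stay as the last step left them, time stands still between calls to the robot, and variables do not carry over. Pictures are saved under pics/ and viewed, and the job is handed in when it is done.

```bash
ls; mkdir -p pics; python3 - <<'E'
from plant import *
import cv2
s=read_state(); print(s, grip_point_offset)
for n in("side","top"):
    c=read_camera(n); cv2.imwrite(f"pics/{n}0.png",c["img"][:,:,::-1]); print(n,c["K"],c["T"])
E
```

```text
pics
{'t': 0.0, 'q': array([ 1.13460273e+00,  1.31121246e-01,  1.48927261e+00,  1.28118375e-05,
        1.52299543e+00, -8.54170011e-02]), 'dq': array([-0.00055741,  0.00027756, -0.00064147, -0.00198944, -0.00088149,
        0.00047396]), 'joint_torque': array([ 1.33800026e-03, -5.59850657e+01, -4.91755879e+01,  7.69682019e-02,
        3.58789566e-02, -2.31833892e-04]), 'tool_pos': array([0.20606492, 0.5632591 , 0.40371466]), 'orientation': array([-5.48095814e-01, -3.09292736e+00,  2.72111025e-03]), 'force': array([-0.41603181, -0.55523621,  0.72633472]), 'wrist_torque': array([-0.00900999, -0.01887035, -0.01747512]), 'opening': 0.09281823169136556} 0.1673
side [[575.83466498   0.         326.70748803]
 [  0.         575.83466498 227.17400668]
 [  0.           0.           1.        ]] [[ 0.7680059  -0.49079203  0.41144879 -0.05560018]
 [-0.64032882 -0.57632497  0.50776819 -0.63506752]
 [-0.01208037 -0.65343148 -0.75688926  1.1185604 ]
 [ 0.          0.          0.          1.        ]]
top [[595.18157704   0.         316.98710547]
 [  0.         595.18157704 245.54033984]
 [  0.           0.           1.        ]] [[-0.02318197 -0.98595206  0.16541203  0.25290239]
 [-0.999729    0.02321421 -0.00173863  0.07724169]
 [-0.0021257  -0.16540751 -0.98622302  1.49591142]
 [ 0.          0.          0.          1.        ]]
```

View pics/side0.png

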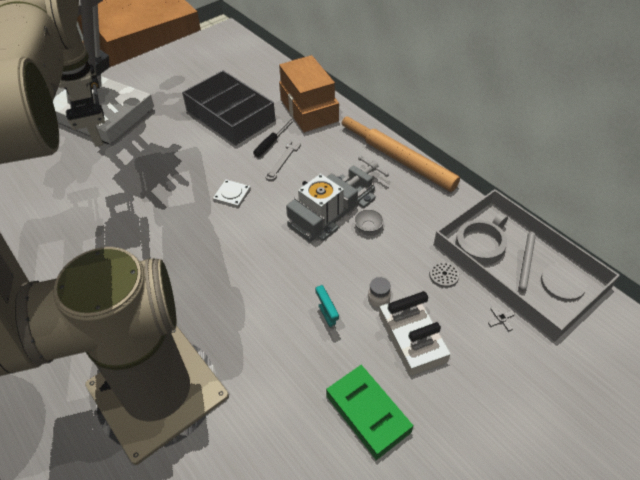

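View pics/top0.png

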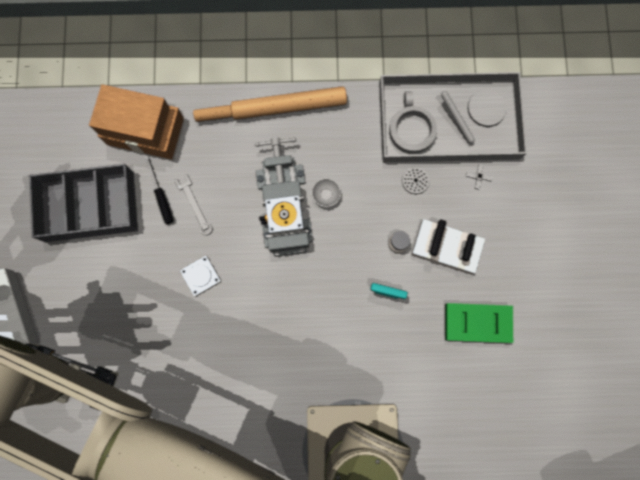

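The larger spanner sits at top px (438,238), next to the jar; the smaller is at (468,247). The vise cylinder is at (284,214). I'll zoom in on these.

```bash
cat > h.py <<'E'
from plant import *
import cv2, numpy as np
def crop(n,src,x0,y0,x1,y1,f):
    im=cv2.imread(src)[y0:y1,x0:x1]; im=cv2.resize(im,None,fx=f,fy=f,interpolation=cv2.INTER_CUBIC)
    for v in range((x0+9)//10*10,x1,10):
        cv2.line(im,(int((v-x0+.5)*f),0),(int((v-x0+.5)*f),6 if v%50 else 14),(0,0,255),1); cv2.putText(im,str(v),(int((v-x0)*f),24),0,.35,(0,0,255),1)
    for v in range((y0+9)//10*10,y1,10):
        cv2.line(im,(0,int((v-y0+.5)*f)),(6,int((v-y0+.5)*f)),(0,0,255),1); cv2.putText(im,str(v),(8,int((v-y0)*f)+4),0,.35,(0,0,255),1)
    cv2.imwrite(n,im)
K={"side":np.array([[575.83466498,0,326.70748803],[0,575.83466498,227.17400668],[0,0,1]]),"top":np.array([[595.18157704,0,316.98710547],[0,595.18157704,245.54033984],[0,0,1]])}
T={"side":np.array([[0.7680059,-0.49079203,0.41144879,-0.05560018],[-0.64032882,-0.57632497,0.50776819,-0.63506752],[-0.01208037,-0.65343148,-0.75688926,1.1185604],[0,0,0,1]]),
"top":np.array([[-0.02318197,-0.98595206,0.16541203,0.25290239],[-0.999729,0.02321421,-0.00173863,0.07724169],[-0.0021257,-0.16540751,-0.98622302,1.49591142],[0,0,0,1]])}
def ray(n,u,v):
    d=T[n][:3,:3]@np.linalg.solve(K[n],[u,v,1.]); return T[n][:3,3],d
def atz(n,u,v,z):
    o,d=ray(n,u,v); return o+d*(z-o[2])/d[2]
def proj(n,p):
    q=np.linalg.inv(T[n])@np.append(p,1); q=K[n]@q[:3]; return q[:2]/q[2]
def tri(ps,pt):
    A=[];b=[]
    for n,p in(("side",ps),("top",pt)):
        o,d=ray(n,*p); d=d/np.linalg.norm(d); M=np.eye(3)-np.outer(d,d); A.append(M);b.append(M@o)
    x=np.linalg.lstsq(np.vstack(A),np.hstack(b),rcond=None)[0]
    return x,[np.linalg.norm(proj(n,x)-p) for n,p in(("side",ps),("top",pt))]
E
python3 - <<'E'
from h import *
crop("pics/c1.png","pics/side0.png",360,265,460,380,6) if 0 else crop("pics/c1.png","pics/side0.png",365,270,460,375,5.6)
crop("pics/c2.png","pics/top0.png",380,205,500,285,6.5)
crop("pics/c3.png","pics/side0.png",270,150,390,245,6.2)
crop("pics/c4.png","pics/top0.png",245,130,345,260,4.5)
E
```

```text
(no output)
```

View pics/c1.png

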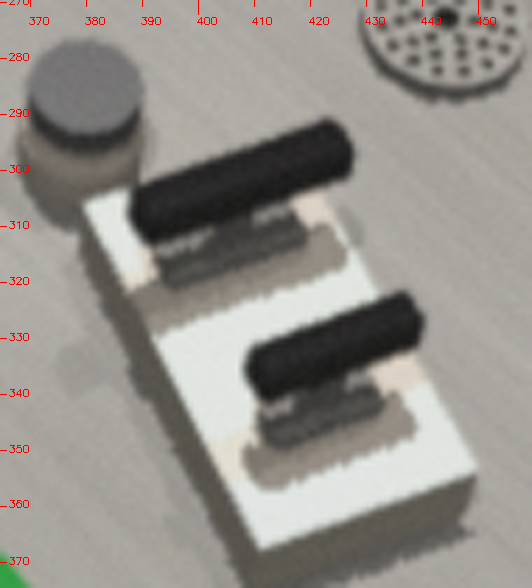

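View pics/c2.png

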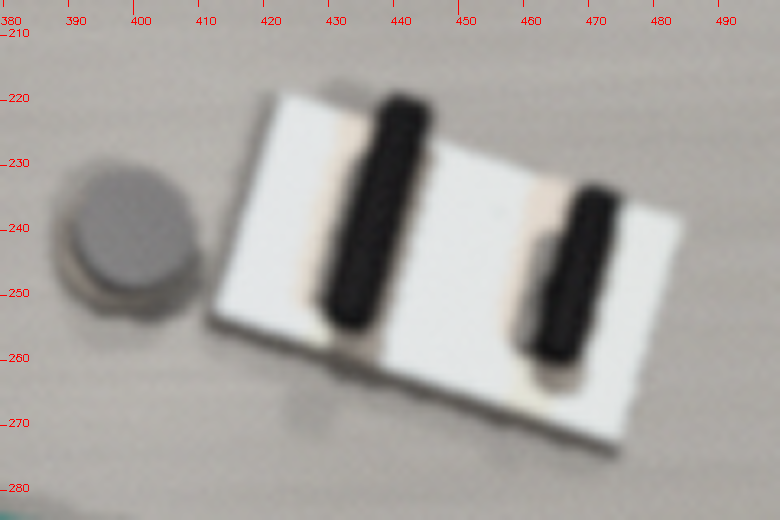

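View pics/c3.png

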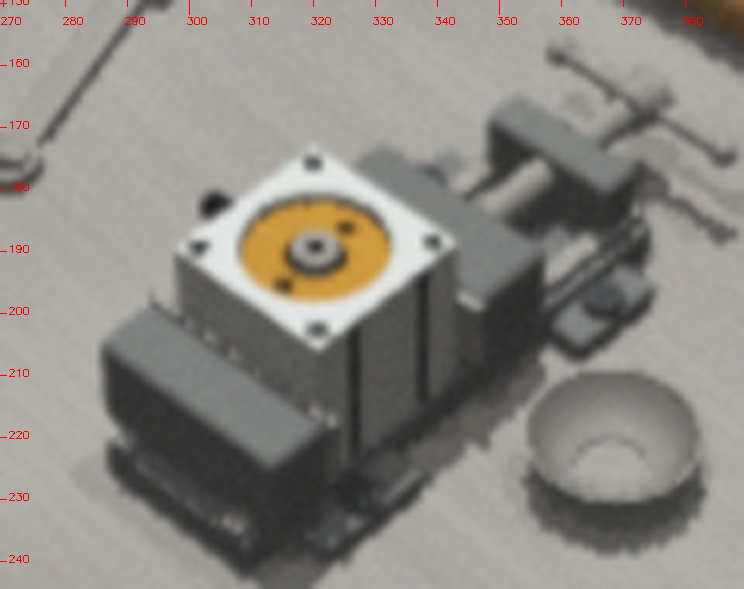

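View pics/c4.png

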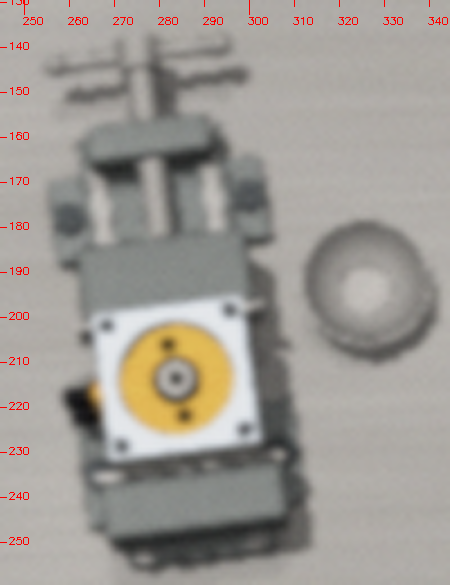

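```bash
python3 - <<'E'
from h import *
B={}
for n,rs in(("side",{"L":(385,285,432,318),"S":(405,315,445,348)}),("top",{"L":(425,215,448,262),"S":(457,228,480,266)})):
    im=cv2.imread(f"pics/{n}0.png").max(2)
    for k,(x0,y0,x1,y1) in rs.items():
        m=(im[y0:y1,x0:x1]<48).astype(np.uint8)
        nn,l,st,c=cv2.connectedComponentsWithStats(m); i=1+np.argmax(st[1:,4])
        ys,xs=np.where(l==i); r=cv2.minAreaRect(np.c_[xs+x0,ys+y0].astype(np.float32))
        print(n,k,c[i]+[x0,y0],st[i,4],r); B[n,k]=c[i]+[x0,y0]
for k in "LS": print(k,tri(B["side",k],B["top",k]))
# handle ends axis
def ends(n,k,z):
    pass
cs=np.array([[318.5,175.5],[338,188.5],[319.5,202.5],[300,189.5]]); ct=np.array([[294,198.5],[298,225],[270.5,229],[267,202]])
# correspondence: far-left?
for sh in range(4):
    P=[tri(cs[i],ct[(i+sh)%4]) for i in range(4)]; print(sh,[ (p[0].round(4),np.round(p[1],1)) for p in P])
for a,b in(((324,186.3),(280.7,206.3)),((314,195.6),(284.5,222)),((319,188.7),(283,213))): print(tri(a,b))
E
```

```text
side L [407.43717277 302.34816754] 382 ((407.8718566894531, 302.6315612792969), (10.800115585327148, 39.8331298828125), 70.82099914550781)
side S [424.26296296 331.86296296] 270 ((424.61090087890625, 332.29107666015625), (9.967870712280273, 30.660099029541016), 69.14553833007812)
top L [437.36036036 237.75675676] 222 ((437.24615478515625, 237.43075561523438), (6.841052055358887, 34.73149108886719), 15.255120277404785)
top S [467.93630573 247.52229299] 157 ((467.7453308105469, 247.1415252685547), (6.730666637420654, 26.235864639282227), 15.945395469665527)
L (array([ 0.50164142, -0.21538176,  0.08523307]), [np.float64(0.020470479132039362), np.float64(0.018102308795174726)])
S (array([ 0.4767408 , -0.28789494,  0.08454659]), [np.float64(0.27160377459416013), np.float64(0.23158564682925972)])
0 [(array([0.5682, 0.1332, 0.1691]), array([8. , 8.4])), (array([0.5504, 0.1054, 0.1423]), array([10.2, 10.4])), (array([0.5604, 0.1816, 0.0272]), array([7.1, 7.3])), (array([0.5769, 0.2071, 0.0644]), array([11.5, 12.1]))]
1 [(array([0.5222, 0.1132, 0.2023]), array([2.6, 2.6])), (array([0.5718, 0.
[... 228 characters left out ...]
1897, 0.0261]), array([6.9, 7.2])), (array([0.5857, 0.1405, 0.0629]), array([11.3, 11.6])), (array([0.5062, 0.1249, 0.1689]), array([8.2, 8.4]))]
3 [(array([0.5943, 0.1934, 0.1007]), array([0.7, 0.7])), (array([0.6026, 0.1281, 0.0986]), array([0.5, 0.5])), (array([0.5366, 0.1197, 0.1003]), array([0.6, 0.6])), (array([0.5283, 0.1856, 0.0997]), array([0.6, 0.7]))]
(array([0.5850434 , 0.16094059, 0.09282632]), [np.float64(0.6189452187948614), np.float64(0.6424867559185513)])
(array([0.54604329, 0.15239676, 0.09233533]), [np.float64(0.6945583317108374), np.float64(0.7136865340304432)])
(array([0.5656252 , 0.15548623, 0.1015712 ]), [np.float64(0.9538723390824597), np.float64(0.9862218058831813)])
```

```bash
cat >> h.py <<'E'
from scipy.spatial.transform import Rotation as Ro
def rel(g,psi_deg):
    """shift (cm, tool axes) to bring grasp point to g, and turn needed (deg, about tool z / tilt)"""
    s=read_state(); R=Ro.from_rotvec(s["orientation"]); p=s["tool_pos"]
    y=np.array([np.cos(np.radians(psi_deg)),np.sin(np.radians(psi_deg)),0]); z=np.array([0,0,-1.]); Rt=np.c_[np.cross(y,z),y,z]
    tcp=np.array(g)-0.1673*z
    d=R.inv().apply(tcp-p)*100; w=(R.inv()*Ro.from_matrix(Rt)).as_rotvec(degrees=True)
    print("t %.2f grip"%s["t"],(p+R.apply([0,0,.1673])).round(4),"F",s["force"].round(2),"M",s["wrist_torque"].round(3),"op %.4f"%s["opening"],"q",s["q"].round(2))
    print("shift cm",d.round(2),"turn deg",w.round(2))
E
python3 - <<'E'
from h import *
for a in([(421.5,220),(411.3,254.3),(474.5,273.5),(483.5,239)],):
    P=[atz("top",*p,.036) for p in a]
    for i in range(4):
        d=P[(i+1)%4]-P[i]; print(P[i].round(4),np.linalg.norm(d).round(4),np.degrees(np.arctan2(d[1],d[0])).round(1))
    print(np.mean(P,0))
a=atz("top",433.2,254.5,.09);b=atz("top",441,221,.09);d=b-a;print(d,np.degrees(np.arctan2(d[1],d[0])))
im=cv2.imread("pics/top0.png").max(2)
ys,xs=np.where(im[215:262,425:448]<48);P=np.array([atz("top",x+425,y+215,.085)[:2] for x,y in zip(xs,ys)])
w,v=np.linalg.eigh(np.cov(P.T));print(np.sqrt(w*12),np.degrees(np.arctan2(*v[::-1,1])))
rel([.5016,-.2154,.22],71)
rel([.5016,-.2154,.085],71)
E
```

```text
[ 0.5564 -0.1885  0.036 ] 0.0912 160.9
[ 0.4702 -0.1587  0.036 ] 0.1618 -108.6
[ 0.4187 -0.3121  0.036 ] 0.0903 -18.2
[ 0.5045 -0.3403  0.036 ] 0.1604 71.1
[ 0.48747499 -0.24987377  0.036     ]
[ 0.08115586 -0.02332053  0.        ] -16.032257761255405
[0.01537324 0.08342408] 161.12361484974986
t 0.10 grip [0.206  0.563  0.2365] F [-0.09  0.29  0.17] M [-0.027 -0.048 -0.013] op 0.0930 q [ 1.13  0.13  1.49  0.    1.52 -0.09]
shift cm [-54.51 -62.97   1.75] turn deg [-0.09 -0.01 -1.1 ]
t 0.10 grip [0.206  0.563  0.2365] F [-0.09  0.29  0.17] M [-0.027 -0.048 -0.013] op 0.0930 q [ 1.13  0.13  1.49  0.    1.52 -0.09]
shift cm [-54.51 -62.95  15.25] turn deg [-0.09 -0.01 -1.1 ]
```

```bash
python3 -m creep '[[[-1,-1.2,0],[0,0,-0.1]],[[-2.3,-2.6,0],[0,0,-0.1]],[[-2.3,-2.6,0],[0,0,-0.1]],[[-2.3,-2.6,0],[0,0,-0.1]],[[-2.3,-2.6,0],[0,0,-0.1]],[[-2.3,-2.6,0],[0,0,-0.1]],[[-2.3,-2.6,0],[0,0,-0.1]],[[-2.3,-2.6,0],[0,0,-0.1]],[[-2.3,-2.6,0],[0,0,-0.1]],[[-2.3,-2.6,0],[0,0,-0.2]],[[-2.3,-2.6,0],[0,0,0]],[[-2.3,-2.6,0],[0,0,0]]]' 52
python3 -m creep '[[[-2.3,-2.6,0],[0,0,0]],[[-2.3,-2.6,0],[0,0,0]],[[-2.3,-2.6,0],[0,0,0]],[[-2.3,-2.6,0],[0,0,0]],[[-2.3,-2.6,0],[0,0,0]],[[-2.3,-2.6,0],[0,0,0]],[[-2.3,-2.6,0],[0,0,0]],[[-2.3,-2.6,0],[0,0,0]],[[-2.3,-2.6,0],[0,0,0]],[[-2.3,-2.6,0],[0,0,0]],[[-1.5,-1.8,0],[0,0,0]],[[0,0,0],[0,0,0]]]'
python3 -c "
from h import *
rel([.5016,-.2154,.085],71)"
```

```text
t: 1.1
tool_pos: [0.3545, 0.1931, 0.4045]
orientation: [-0.518, -3.099, 0.0]
force: [0.9, 0.7, 0.0]
opening: 0.0482
t: 2.1
tool_pos: [0.4962, -0.1515, 0.4039]
orientation: [-0.524, -3.097, 0.002]
force: [0.6, 0.3, 0.3]
opening: 0.0485
t 2.10 grip [ 0.4961 -0.1517  0.2366] F [0.64 0.27 0.31] M [ 0.039 -0.032  0.002] op 0.0485 q [-0.39 -0.09  1.71 -0.    1.52 -1.63]
shift cm [-2.62 -5.84 15.17] turn deg [-0.07 -0.03 -0.2 ]
```

```bash
python3 -m creep '[[[-0.9,-1.9,0.5],[0,0,-0.2]],[[-0.9,-2,1],[0,0,0]],[[-0.8,-1.9,1.5],[0,0,0]],[[0,0,1.5],[0,0,0]],[[0,0,1.5],[0,0,0]],[[0,0,1.5],[0,0,0]],[[0,0,0.5],[0,0,0]],[[0,0,0],[0,0,0]]]'
python3 - <<'E'
from h import *
rel([.5016,-.2154,.085],71)
for n in("side","top"): cv2.imwrite(f"pics/{n}1.png",read_camera(n)["img"][:,:,::-1])
crop("pics/d1.png","pics/side1.png",360,220,460,345,4.6)
crop("pics/d2.png","pics/top1.png",380,180,500,285,5.5)
E
```

```text
t: 2.77
tool_pos: [0.5008, -0.2103, 0.3228]
orientation: [-0.512, -3.096, -0.002]
force: [-0.0, 0.5, 0.4]
opening: 0.0485
t 2.77 grip [ 0.5002 -0.21    0.1555] F [-0.03  0.45  0.44] M [ 0.024 -0.062 -0.001] op 0.0485 q [-0.49  0.03  1.74  0.    1.37 -1.74]
shift cm [-0.27 -0.46  7.05] turn deg [ 0.04 -0.22  0.22]
```

View pics/d1.png

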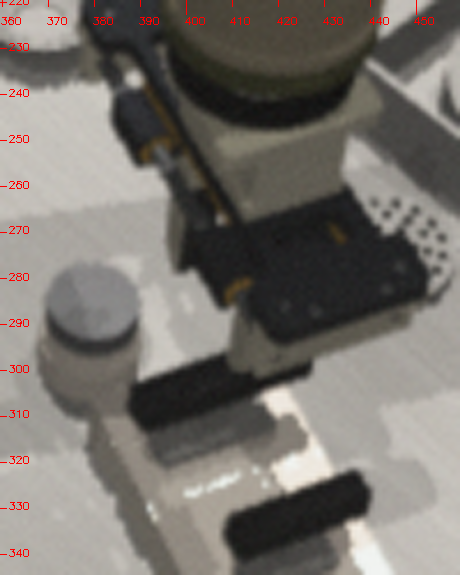

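View pics/d2.png

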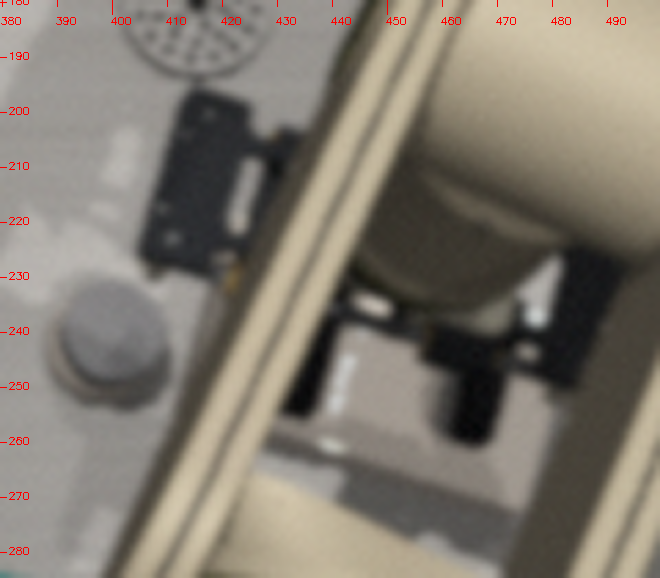

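```bash
python3 -m creep '[[[0,0,0],[0,0,0]],[[0,0,0],[0,0,0]]]'
python3 -c "
from h import *
rel([.5016,-.2154,.085],71)"
```

```text
t: 3.03
tool_pos: [0.5019, -0.2112, 0.3261]
orientation: [0.512, 3.098, -0.001]
force: [-0.5, -0.9, -0.5]
opening: 0.0479
t 3.03 grip [ 0.5022 -0.2113  0.1588] F [-0.55 -0.87 -0.47] M [ 0.008  0.046 -0.016] op 0.0479 q [-0.49  0.03  1.74  0.    1.37 -1.74]
shift cm [-0.09 -0.41  7.38] turn deg [-0.02  0.11  0.21]
```

```bash
python3 -m creep '[[[-0.1,-0.4,1.2],[0,0,0.2]],[[0,0,1.5],[0,0,0]],[[0,0,1.5],[0,0,0]],[[0,0,1.2],[0,0,0]],[[0,0,0.6],[0,0,0]],[[0,0,0],[0,0,0]],[[0,0,0],[0,0,0]]]'
python3 -c "
from h import *
rel([.5016,-.2154,.085],71)"
python3 -m creep '[[[0,0,0],[0,0,0]]]'
python3 -c "
from h import *
rel([.5016,-.2154,.085],71)"
```

```text
t: 3.62
tool_pos: [0.5011, -0.2153, 0.2646]
orientation: [-0.519, -3.098, -0.0]
force: [0.5, -0.7, -0.5]
opening: 0.0487
t 3.62 grip [ 0.5011 -0.2153  0.0973] F [ 0.47 -0.71 -0.48] M [ 0.004 -0.057 -0.048] op 0.0487 q [-0.5   0.1   1.79 -0.    1.26 -1.74]
shift cm [-0.05  0.01  1.23] turn deg [ 0.   -0.03 -0.  ]
t: 3.7
tool_pos: [0.5015, -0.2155, 0.2655]
orientation: [0.518, 3.097, -0.001]
force: [0.3, -0.5, 0.0]
opening: 0.0482
t 3.70 grip [ 0.5017 -0.2156  0.0982] F [ 0.34 -0.51  0.02] M [-0.025  0.006  0.019] op 0.0482 q [-0.5   0.1   1.79 -0.    1.26 -1.74]
shift cm [-0.    0.01  1.32] turn deg [-0.01  0.07 -0.  ]
```

```bash
python3 -m creep '[[[0,0,0.6],[0,0,0]],[[0,0,0.6],[0,0,0]],[[0,0,0],[0,0,0]]]' 
python3 -m creep '[[[0,0,0],[0,0,0]],[[0,0,0],[0,0,0]],[[0,0,0],[0,0,0]],[[0,0,0],[0,0,0]],[[0,0,0],[0,0,0]],[[0,0,0],[0,0,0]]]' 0 15
python3 -c "
from h import *
rel([.5016,-.2154,.085],71)"
python3 -m creep '[[[0,0,0],[0,0,0]],[[0,0,0],[0,0,0]]]' 0 50
python3 -c "
from h import *
rel([.5016,-.2154,.085],71)"
```

```text
t: 3.95
tool_pos: [0.5008, -0.215, 0.2515]
orientation: [-0.518, -3.097, -0.001]
force: [-0.5, -0.7, -0.9]
opening: 0.0488
t: 4.45
tool_pos: [0.5013, -0.2153, 0.253]
orientation: [0.518, 3.098, -0.0]
force: [0.2, 0.0, 0.2]
opening: 0.0199
t 4.45 grip [ 0.5013 -0.2153  0.0857] F [0.23 0.02 0.22] M [ 0.022 -0.013 -0.01 ] op 0.0199 q [-0.5   0.11  1.8  -0.    1.23 -1.74]
shift cm [-0.03  0.    0.07] turn deg [-0.    0.02  0.  ]
t: 4.62
tool_pos: [0.5013, -0.2153, 0.253]
orientation: [0.518, 3.098, -0.0]
force: [0.6, -0.7, 0.9]
opening: 0.0199
t 4.62 grip [ 0.5013 -0.2153  0.0857] F [ 0.59 -0.68  0.94] M [ 0.029  0.023 -0.011] op 0.0199 q [-0.5   0.11  1.8   0.    1.23 -1.74]
shift cm [-0.04  0.    0.07] turn deg [-0.    0.02 -0.  ]
```

```bash
python3 -m creep '[[[0,0,-0.3],[0,0,0]],[[0,0,-0.6],[0,0,0]],[[0,0,-1],[0,0,0]],[[0,0,-1.5],[0,0,0]],[[0,0,-2],[0,0,0]],[[0,0,-2],[0,0,0]],[[0,0,-2],[0,0,0]],[[0,0,-1.5],[0,0,0]],[[0,0,-1],[0,0,0]],[[0,0,-0.5],[0,0,0]]]'
python3 - <<'E'
from h import *
def cen(n,u,v,r=4):
    im=cv2.imread(f"pics/{n}0.png").astype(float)
    # darkness relative to brass using red channel
    x0,y0=int(u)-r,int(v)-r; w=im[y0:y0+2*r+1,x0:x0+2*r+1,2]
    w=np.clip(180-w,0,None); yy,xx=np.mgrid[y0:y0+2*r+1,x0:x0+2*r+1]
    return np.array([(w*xx).sum(),(w*yy).sum()])/w.sum(),w.sum()
def ring(n,x0,y0,x1,y1):
    im=cv2.imread(f"pics/{n}0.png"); h=cv2.cvtColor(im,cv2.COLOR_BGR2HSV)[y0:y1,x0:x1]
    m=((h[:,:,0]>12)&(h[:,:,0]<30)&(h[:,:,1]>110)).astype(np.uint8)
    c,_=cv2.findContours(m,0,1); c=max(c,key=cv2.contourArea); return np.array(cv2.fitEllipse(cv2.convexHull(c))[0])+[x0,y0],cv2.contourArea(c)
rs=ring("side",295,170,345,212);rt=ring("top",268,195,302,232);print(rs,rt,tri(rs[0],rt[0]))
fs=cen("side",324,186.3,3);ns=cen("side",314,195.6,3);ft=cen("top",281,206.3,3);nt=cen("top",284.5,222,3)
print(fs,ns,ft,nt)
F=tri(fs[0],ft[0]);N=tri(ns[0],nt[0]);print(F,N,(F[0]+N[0])/2)
d=F[0]-N[0];print(np.linalg.norm(d),np.degrees(np.arctan2(d[1],d[0])))
for n,a,b in(("side",fs,ns),("top",ft,nt)):
    for z in(.094,):
        A=atz(n,*a[0],z);Bb=atz(n,*b[0],z);d=A-Bb;print(n,A,Bb,(A+Bb)/2,np.linalg.norm(d),np.degrees(np.arctan2(d[1],d[0])))
rel([.5655,.1567,.206],102.4)
E
```

```text
t: 5.45
tool_pos: [0.5015, -0.2154, 0.3792]
orientation: [0.518, 3.096, -0.002]
force: [0.7, 1.0, -2.5]
opening: 0.0198
(array([320.48280907, 189.85410118]), 265.0) (array([283.54659939, 213.62157631]), 403.0) (array([0.56655326, 0.15361841, 0.09764355]), [np.float64(0.24330026389905002), np.float64(0.25125834887639653)])
(array([324.3197903 , 186.52686763]), np.float64(763.0)) (array([315.91044776, 194.29715061]), np.float64(737.0)) (array([282.02518892, 206.58690176]), np.float64(397.0)) (array([285.1069869 , 220.97379913]), np.float64(458.0))
(array([0.58351625, 0.15763395, 0.09558496]), [np.float64(0.6587232463723967), np.float64(0.6831133612208488)]) (array([0.54883256, 0.15011655, 0.09638743]), [np.float64(0.1788293539175763), np.float64(0.18381751197644208)]) [0.56617441 0.15387525 0.09598619]
0.0354980817038471 12.229216404358041
side [0.58289295 0.15940105 0.094     ] [0.54981641 0.15210008 0.094     ] [0.56635468 0.15575056 0.094     ] 0.033872729159388056 12.44729744930618
top [0.58538936 0.15697411 0.094     ] [0.54973806 0.15004044 0.094     ] [0.56756371 0.15350728 0.094     ] 0.036319282222131224 11.005809187329053
t 5.45 grip [ 0.5019 -0.2157  0.2119] F [ 0.67  0.96 -2.49] M [-0.042 -0.009  0.025] op 0.0198 q [-0.5  -0.    1.68 -0.    1.47 -1.74]
shift cm [ 6.06 37.27  0.55] turn deg [ -0.08   0.16 -31.4 ]
```

```bash
python3 - <<'E'
from h import *
def dark(n,u,v,r=2.6,ch=2,it=6):
    im=cv2.imread(f"pics/{n}0.png")[:,:,ch].astype(np.float32); f=8
    x0,y0=int(u)-10,int(v)-10; p=im[y0:y0+21,x0:x0+21]; big=cv2.resize(p,None,fx=f,fy=f,interpolation=cv2.INTER_CUBIC)
    yy,xx=np.mgrid[0:21*f,0:21*f]; X=(xx+.5)/f-.5+x0;Y=(yy+.5)/f-.5+y0
    for _ in range(it):
        m=np.hypot(X-u,Y-v)<r; bg=np.percentile(big[m],85); w=np.clip(bg-big,0,None)*m; u,v=(w*X).sum()/w.sum(),(w*Y).sum()/w.sum()
    return np.array([u,v]),bg-big[m].min()
H={}
for nm,n,u,v in(("F","side",325.1,186.3),("N","side",315.3,195.6),("F","top",281.8,206.2),("N","top",285.6,221.9)):
    for r in(2,2.4,2.8):
        c=dark(n,u,v,r); print(nm,n,r,c)
    H[nm,n]=dark(n,u,v,2.4)[0]
P={}
for k in"FN": P[k],res=tri(H[k,"side"],H[k,"top"]);print(k,P[k],res)
d=P["F"]-P["N"];print((P["F"]+P["N"])/2,np.linalg.norm(d),np.degrees(np.arctan2(d[1],d[0])))
for n in("side","top"):
    A=atz(n,*H["F",n],.094);B=atz(n,*H["N",n],.094);d=A-B;print(n,(A+B)/2,np.linalg.norm(d),np.degrees(np.arctan2(d[1],d[0])))
bs=[(318.5,175.5),(338,188.5),(319.5,202.5),(300,189.5)];bt=[(267,202),(294,198.5),(298,225),(270.5,229)]
bt=[(268.3,202),(295.5,198.5),(299,225),(271.5,229)];bt=[bt[1],bt[2],bt[3],bt[0]];bt=[bt[3],bt[0],bt[1],bt[2]]
C=[]
for a,b in zip(bs,bt):
    a=dark("side",*a,2.4)[0];b=dark("top",*b,2.4)[0];x,r=tri(a,b);C.append(x);print(a,b,x,np.round(r,2))
C=np.array(C);print(C.mean(0));
for i,j in((3,0),(2,1)): d=C[j]-C[i];print(d,np.degrees(np.arctan2(d[1],d[0])))
E
```

```text
F side 2 (array([325.32664981, 186.35270456]), np.float32(91.872))
F side 2.4 (array([325.29222399, 186.4185779 ]), np.float32(102.7252))
F side 2.8 (array([325.18828583, 186.62819797]), np.float32(108.09145))
N side 2 (array([315.41567174, 195.48535111]), np.float32(89.414734))
N side 2.4 (array([315.52806117, 195.31439761]), np.float32(101.64879))
N side 2.8 (array([316.14216645, 194.44603817]), np.float32(114.54981))
F top 2 (array([281.88363415, 206.25080024]), np.float32(74.77881))
F top 2.4 (array([281.91582821, 206.37033099]), np.float32(87.81535))
F top 2.8 (array([281.97691179, 206.62284189]), np.float32(97.45401))
N top 2 (array([285.53713138, 221.77993898]), np.float32(73.96941))
N top 2.4 (array([285.51113912, 221.64653329]), np.float32(86.336494))
N top 2.8 (array([285.39478463, 221.17680639]), np.float32(92.97254))
F [0.58524186 0.15748067 0.09455499] [np.float64(0.245657461342344), np.float64(0.25476603154558036)]
N [0.54730957 0.14939376 0.09447939] [np.float64(0.2917111432404139), np.float64(0.2995973925690095)]
[0.56627572 0.15343721 0.09451719] 0.038784825982865805 12.034905358536289
side [0.56594157 0.1540587  0.094     ] 0.03894635322373187 12.016253339991184
top [0.56699762 0.15316167 0.094     ] 0.038733197724764044 12.129399349864848
[319.94124606 175.63057534] [268.05958683 201.77020216] [0.59547792 0.1903938  0.10143157] [0.36 0.38]
[339.79997494 188.95171083] [295.78138138 198.36472327] [0.60329085 0.1233383  0.09985358] [0.11 0.11]
[320.83471291 203.04954032] [299.27566204 225.00062514] [0.53712987 0.11627781 0.10045645] [0.28 0.28]
[301.16179255 189.9118604 ] [271.39235913 228.85059046] [0.52933417 0.1832427  0.09922653] [0.37 0.39]
[0.5663082  0.15331315 0.10024203]
[0.06614375 0.00715109 0.00220504] 6.170532558816023
[ 0.06616099  0.00706049 -0.00060287] 6.091367565671866
```

```bash
python3 -m creep '[[[0.3,1.8,0],[0,0,0]],[[0.6,3.5,0],[0,0,0]],[[0.6,3.5,0],[0,0,0]],[[0.6,3.5,0],[0,0,0]],[[0.6,3.5,0],[0,0,0]],[[0.6,3.5,0],[0,0,0]],[[0.6,3.5,0],[0,0,0]],[[0.6,3.5,0],[0,0,0]],[[0.5,3.5,0],[0,0,0]],[[0.5,3.5,0],[0,0,0]],[[0.4,2,0],[0,0,0]],[[0.2,1,0],[0,0,0]]]'
python3 -m creep '[[[0,0,0],[0,0,-3]],[[0,0,0],[0,0,-6]],[[0,0,0],[0,0,-6]],[[0,0,0],[0,0,-6]],[[0,0,0],[0,0,-5]],[[0,0,0],[0,0,-3]],[[0,0,0],[0,0,-2]],[[0,0,0],[0,0,0]],[[0,0,0],[0,0,0]]]'
python3 - <<'E'
from h import *
rel([.5660,.1533,.18],102.0)
for n in("side","top"): cv2.imwrite(f"pics/{n}2.png",read_camera(n)["img"][:,:,::-1])
rel([.5660,.1533,.18],102.0)
crop("pics/e1.png","pics/side2.png",270,120,390,245,4.6)
crop("pics/e2.png","pics/top2.png",225,130,345,260,4.5)
E
```

```text
t: 6.45
tool_pos: [0.5613, 0.1507, 0.3758]
orientation: [-0.514, -3.098, -0.0]
force: [0.3, 0.0, -2.4]
opening: 0.0196
t: 7.2
tool_pos: [0.5615, 0.1473, 0.3762]
orientation: [0.326, -3.124, 0.0]
force: [-0.7, 0.5, -2.8]
opening: 0.0199
t 7.20 grip [0.5614 0.1472 0.2089] F [-0.65  0.51 -2.79] M [-0.012 -0.027  0.009] op 0.0199 q [ 0.17  0.09  1.58 -0.    1.47 -1.61]
shift cm [-0.56  0.5   2.89] turn deg [-0.01 -0.06 -0.1 ]
t 7.30 grip [0.5615 0.1474 0.2091] F [-0.05 -0.09 -2.79] M [ 0.048  0.021 -0.047] op 0.0196 q [ 0.17  0.09  1.58 -0.    1.47 -1.61]
shift cm [-0.55  0.48  2.91] turn deg [-0.   -0.04 -0.09]
```

View pics/e1.png

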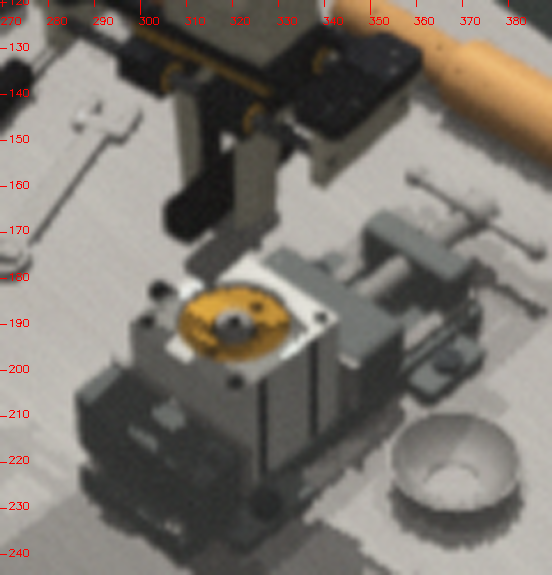

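View pics/e2.png

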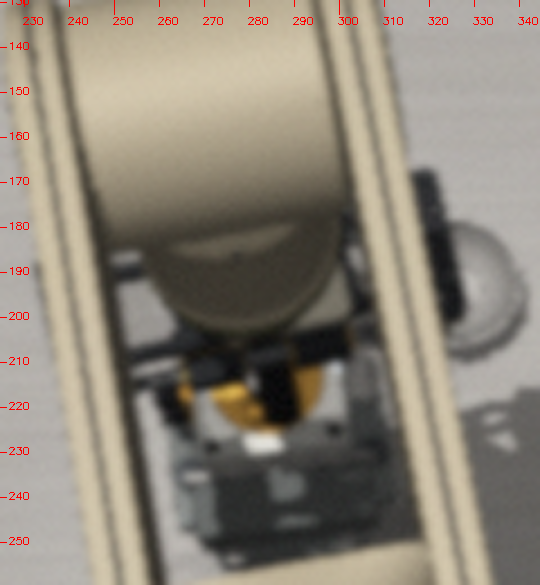

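```bash
python3 -m creep '[[[-0.3,0.2,0.5],[0,0,-0.1]],[[-0.25,0.28,0.8],[0,0,0]],[[0,0,0.8],[0,0,0]],[[0,0,0.8],[0,0,0]],[[0,0,0.6],[0,0,0]],[[0,0,0.2],[0,0,0]],[[0,0,0],[0,0,0]],[[0,0,0],[0,0,0]],[[0,0,0],[0,0,0]]]'
python3 - <<'E'
from h import *
rel([.5660,.1533,.165],102.0)
for n in("side",): cv2.imwrite(f"pics/{n}3.png",read_camera(n)["img"][:,:,::-1])
rel([.5660,.1533,.165],102.0)
crop("pics/f1.png","pics/side3.png",285,140,365,215,7)
g=np.array([.5660,.1533,.1725]);a=np.radians(12)
for s in(-.02,.02):
    x=g+[s*np.cos(a),s*np.sin(a),-.0647]; print(proj("side",x),proj("side",x+[0,0,.015]))
E
```

```text
t: 8.05
tool_pos: [0.5662, 0.1536, 0.3403]
orientation: [-0.331, 3.123, 0.0]
force: [1.1, -0.0, -2.9]
opening: 0.0199
t 8.05 grip [0.5663 0.1537 0.173 ] F [ 1.11 -0.01 -2.86] M [ 0.08  -0.045 -0.07 ] op 0.0199 q [ 0.18  0.13  1.6  -0.    1.4  -1.6 ]
shift cm [ 0.03 -0.03  0.8 ] turn deg [-0.    0.05  0.1 ]
t 8.10 grip [0.5664 0.1537 0.1731] F [ 0.5  -0.2  -2.81] M [ 0.049  0.05  -0.027] op 0.0200 q [ 0.18  0.13  1.6  -0.    1.4  -1.6 ]
shift cm [ 0.03 -0.03  0.81] turn deg [-0.    0.06  0.1 ]
[315.45422044 191.67890646] [315.28838079 187.35832704]
[325.56099798 182.52875338] [325.47834394 178.19684526]
```

View pics/f1.png

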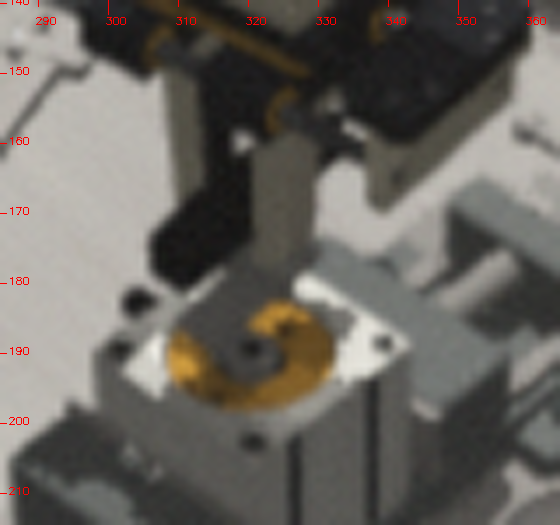

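```bash
python3 -m creep '[[[0.02,-0.02,0.4],[0,0,0]],[[0,0,0.4],[0,0,0]],[[0,0,0.3],[0,0,0]],[[0,0,0.1],[0,0,0]],[[0,0,0],[0,0,0]],[[0,0,0],[0,0,0]]]'
python3 -c "
from h import *
rel([.5660,.1533,.1525],102.0)"
python3 -m creep '[[[0,0,0.1],[0,0,0]],[[0,0,0.1],[0,0,0]],[[0,0,0.05],[0,0,0]],[[0,0,0],[0,0,0]]]'
python3 -c "
from h import *
rel([.5660,.1533,.1525],102.0)"
```

```text
t: 8.6
tool_pos: [0.5658, 0.1534, 0.3275]
orientation: [0.331, -3.124, 0.0]
force: [0.1, 0.4, -1.7]
opening: 0.019
t 8.60 grip [0.5658 0.1534 0.1602] F [ 0.11  0.37 -1.74] M [ 0.022 -0.02  -0.031] op 0.0190 q [ 0.18  0.14  1.62 -0.    1.38 -1.6 ]
shift cm [-0.01 -0.01  0.77] turn deg [-0.   -0.02  0.1 ]
t: 8.93
tool_pos: [0.5659, 0.1534, 0.3251]
orientation: [0.331, -3.124, 0.0]
force: [-0.4, -0.3, -2.3]
opening: 0.0192
t 8.93 grip [0.5658 0.1534 0.1578] F [-0.35 -0.28 -2.31] M [ 0.053 -0.048  0.009] op 0.0192 q [ 0.18  0.14  1.62 -0.    1.38 -1.6 ]
shift cm [-0.01 -0.01  0.53] turn deg [-0.   -0.01  0.1 ]
```

```bash
for i in 1; do python3 -m creep '[[[0,0,0.1],[0,0,0]],[[0,0,0],[0,0,0]]]'; done
python3 -m creep '[[[0,0,0.1],[0,0,0]],[[0,0,0],[0,0,0]]]'
python3 -c "
from h import *
rel([.5660,.1533,.1525],102.0)"
```

```text
t: 9.1
tool_pos: [0.5659, 0.1534, 0.3241]
orientation: [0.331, -3.124, -0.0]
force: [0.2, -0.2, -2.9]
opening: 0.0194
t: 9.27
tool_pos: [0.5658, 0.1534, 0.323]
orientation: [0.331, -3.124, 0.0]
force: [0.4, -1.0, -2.0]
opening: 0.0197
t 9.27 grip [0.5658 0.1534 0.1557] F [ 0.4  -0.96 -2.04] M [ 0.076 -0.003 -0.009] op 0.0197 q [ 0.18  0.15  1.62 -0.    1.37 -1.6 ]
shift cm [-0.01 -0.01  0.32] turn deg [-0.   -0.02  0.1 ]
```

```bash
python3 -m creep '[[[0,0,0.1],[0,0,0]],[[0,0,0.1],[0,0,0]],[[0,0,0],[0,0,0]]]'
python3 -m creep '[[[0,0,0.05],[0,0,0]],[[0,0,0],[0,0,0]]]'
python3 -m creep '[[[0,0,0.05],[0,0,0]],[[0,0,0],[0,0,0]]]'
python3 -c "
from h import *
rel([.5660,.1533,.1525],102.0)"
```

```text
t: 9.52
tool_pos: [0.5658, 0.1534, 0.3209]
orientation: [0.331, -3.124, 0.0]
force: [-0.6, -0.3, -3.0]
opening: 0.0197
t: 9.68
tool_pos: [0.5659, 0.1534, 0.3206]
orientation: [0.331, -3.124, 0.0]
force: [-0.9, 0.5, -2.5]
opening: 0.0197
t: 9.85
tool_pos: [0.5659, 0.1534, 0.3202]
orientation: [0.331, -3.124, 0.0]
force: [-0.2, -0.4, -3.1]
opening: 0.0195
t 9.85 grip [0.5659 0.1534 0.1529] F [-0.23 -0.4  -3.12] M [ 0.066 -0.002 -0.051] op 0.0195 q [ 0.18  0.15  1.63 -0.    1.37 -1.6 ]
shift cm [-0.01 -0.01  0.04] turn deg [-0.   -0.01  0.1 ]
```

```bash
for i in 1 2 3; do :; done; python3 -m creep '[[[0,0,0.03],[0,0,0]],[[0,0,0],[0,0,0]]]'
python3 -m creep '[[[0,0,0.03],[0,0,0]],[[0,0,0],[0,0,0]]]'
python3 -m creep '[[[0,0,0.03],[0,0,0]],[[0,0,0],[0,0,0]]]'
python3 -c "
from h import *
rel([.5660,.1533,.1525],102.0)"
```

```text
t: 10.02
tool_pos: [0.5659, 0.1534, 0.3199]
orientation: [0.331, -3.124, 0.0]
force: [0.0, -0.3, -2.9]
opening: 0.0196
t: 10.18
tool_pos: [0.5659, 0.1534, 0.3196]
orientation: [0.331, -3.124, 0.0]
force: [-0.8, -0.1, -2.2]
opening: 0.0197
t: 10.35
tool_pos: [0.5659, 0.1534, 0.3194]
orientation: [-0.331, 3.124, 0.0]
force: [-0.5, 0.9, -2.6]
opening: 0.0197
t 10.35 grip [0.566  0.1534 0.1521] F [-0.45  0.94 -2.61] M [-0.011  0.046  0.06 ] op 0.0197 q [ 0.18  0.15  1.63  0.    1.37 -1.6 ]
shift cm [-0.   -0.01 -0.04] turn deg [0.   0.01 0.1 ]
```

```bash
python3 -m creep '[[[0,0,0.03],[0,0,0]],[[0,0,0],[0,0,0]]]'
python3 -m creep '[[[0,0,0.03],[0,0,0]],[[0,0,0],[0,0,0]]]'
python3 -m creep '[[[0,0,0.03],[0,0,0]],[[0,0,0],[0,0,0]]]'
python3 -c "
from h import *
rel([.5660,.1533,.1525],102.0)"
```

```text
t: 10.52
tool_pos: [0.566, 0.1534, 0.3194]
orientation: [-0.331, 3.124, 0.0]
force: [-1.7, -0.9, 1.2]
opening: 0.0197
t: 10.68
tool_pos: [0.566, 0.1534, 0.3193]
orientation: [-0.331, 3.123, 0.0]
force: [-2.1, -0.7, 2.9]
opening: 0.0196
t: 10.85
tool_pos: [0.566, 0.1535, 0.3193]
orientation: [-0.331, 3.123, 0.0]
force: [-3.0, 0.0, 5.2]
opening: 0.0195
t 10.85 grip [0.5662 0.1535 0.152 ] F [-3.03  0.01  5.19] M [-0.056  0.588  0.007] op 0.0195 q [ 0.18  0.15  1.63 -0.    1.37 -1.6 ]
shift cm [ 0.01 -0.01 -0.05] turn deg [-0.    0.05  0.1 ]
```

```bash
python3 -m creep '[[[0,0,-0.06],[0,0,0]],[[0,0,-0.06],[0,0,0]],[[0,0,0],[0,0,0]]]'
python3 -c "
from h import *
rel([.5660,.1534,.1523],102.0)"
python3 -m creep '[[[0,0,0],[0,0,2]],[[0,0,0],[0,0,2]],[[0,0,0],[0,0,2]],[[0,0,0],[0,0,2]],[[0,0,0],[0,0,2]],[[0,0,0],[0,0,0]]]'
python3 -c "
from h import *
rel([.5660,.1534,.1523],102.0)"
```

```text
t: 11.1
tool_pos: [0.5659, 0.1534, 0.3194]
orientation: [-0.331, 3.124, -0.0]
force: [-0.8, -0.3, 0.2]
opening: 0.0196
t 11.10 grip [0.5659 0.1534 0.1521] F [-0.83 -0.34  0.22] M [0.036 0.066 0.045] op 0.0196 q [ 0.18  0.15  1.63 -0.    1.37 -1.6 ]
shift cm [-0.01 -0.01 -0.02] turn deg [-0.   0.   0.1]
t: 11.6
tool_pos: [0.5659, 0.1533, 0.3194]
orientation: [-0.055, 3.141, -0.001]
force: [-0.6, -1.3, -0.3]
opening: 0.0195
t 11.60 grip [0.566  0.1532 0.1521] F [-0.64 -1.28 -0.35] M [-0.204  0.008  0.124] op 0.0195 q [ 0.18  0.15  1.63 -0.    1.37 -1.43]
shift cm [-0.01  0.01 -0.02] turn deg [-0.02 -0.   -9.99]
```

```bash
python3 -m creep '[[[0,0,-0.03],[0,0,2]],[[0,0,0],[0,0,3]],[[0,0,0],[0,0,3]],[[0,0,0],[0,0,3]],[[0,0,0],[0,0,3]],[[0,0,0],[0,0,0]]]'
python3 -c "
from h import *
rel([.5660,.1534,.1523],102.0)"
python3 -m creep '[[[0,0,0],[0,0,3]],[[0,0,0],[0,0,3]],[[0,0,0],[0,0,0]]]'
python3 -c "
from h import *
rel([.5660,.1534,.1523],102.0)"
```

```text
t: 12.1
tool_pos: [0.5659, 0.1534, 0.3195]
orientation: [-0.328, -3.124, 0.0]
force: [-0.0, -0.9, -2.2]
opening: 0.0198
t 12.10 grip [0.5659 0.1534 0.1522] F [-0.02 -0.88 -2.22] M [-0.028 -0.156  0.092] op 0.0198 q [ 0.18  0.15  1.63 -0.    1.37 -1.18]
shift cm [-0.01  0.   -0.01] turn deg [-0.000e+00 -1.000e-02 -2.397e+01]
t: 12.35
tool_pos: [0.5659, 0.1534, 0.3195]
orientation: [-0.489, -3.103, 0.0]
force: [1.3, -0.5, -2.9]
opening: 0.0197
t 12.35 grip [0.5658 0.1535 0.1522] F [ 1.25 -0.47 -2.95] M [ 0.068 -0.255  0.094] op 0.0197 q [ 0.18  0.15  1.63  0.    1.37 -1.08]
shift cm [-0.01 -0.   -0.01] turn deg [ 0.000e+00 -1.000e-02 -2.989e+01]
```

```bash
for i in a; do python3 -m creep '[[[0,0,0],[0,0,2]],[[0,0,0],[0,0,2]],[[0,0,0],[0,0,0]]]' >/dev/null; done
python3 -c "
from h import *
rel([.5660,.1534,.1523],102.0)"
python3 -m creep '[[[0,0,0],[0,0,2]],[[0,0,0],[0,0,2]],[[0,0,0],[0,0,0]]]' >/dev/null
python3 -c "
from h import *
rel([.5660,.1534,.1523],102.0)"
python3 -m creep '[[[0,0,0],[0,0,2]],[[0,0,0],[0,0,2]],[[0,0,0],[0,0,0]]]' >/dev/null
python3 -c "
from h import *
rel([.5660,.1534,.1523],102.0)"
```

```text
t 12.60 grip [0.5658 0.1535 0.1522] F [ 1.95  1.08 -4.48] M [ 0.095 -0.365  0.186] op 0.0201 q [ 0.18  0.15  1.63  0.    1.37 -1.01]
shift cm [-0.02 -0.   -0.01] turn deg [ 1.000e-02 -2.000e-02 -3.379e+01]
t 12.85 grip [0.5658 0.1535 0.1522] F [ 1.57  2.04 -4.41] M [ 0.231 -0.455  0.194] op 0.0196 q [ 0.18  0.15  1.63  0.    1.37 -0.94]
shift cm [-0.02 -0.   -0.01] turn deg [ 1.000e-02 -2.000e-02 -3.779e+01]
t 13.10 grip [0.5658 0.1536 0.1522] F [ 0.8   0.44 -5.57] M [ 0.254 -0.512  0.23 ] op 0.0196 q [ 0.18  0.15  1.63  0.    1.37 -0.87]
shift cm [-0.02 -0.   -0.01] turn deg [ 1.000e-02 -2.000e-02 -4.179e+01]
```

```bash
python3 - <<'E'
from h import *
cv2.imwrite("pics/side4.png",read_camera("side")["img"][:,:,::-1])
crop("pics/g1.png","pics/side4.png",285,140,365,215,7)
E
```

```text
(no output)
```

View pics/g1.png

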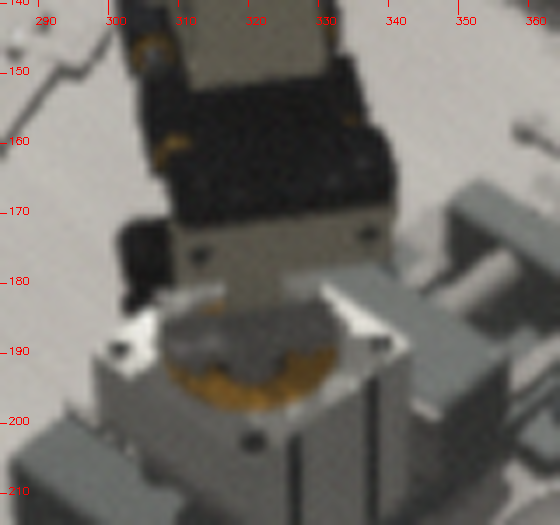

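```bash
cat > l.py <<'E'
from h import *
s=read_state();R=Ro.from_rotvec(s["orientation"]);y=R.apply([0,1,0]);p=s["tool_pos"]
print("t %.2f psi %.2f z %.4f"%(s["t"],np.degrees(np.arctan2(y[1],y[0])),p[2]),p[:2].round(4),"F",s["force"].round(1),"M",s["wrist_torque"].round(2))
E
python3 -m creep '[[[0,0,0],[0,0,2]],[[0,0,0],[0,0,0]]]' >/dev/null; python3 l.py
python3 -m creep '[[[0,0,0],[0,0,2]],[[0,0,0],[0,0,0]]]' >/dev/null; python3 l.py
python3 -m creep '[[[0,0,0],[0,0,2]],[[0,0,0],[0,0,0]]]' >/dev/null; python3 l.py
python3 -m creep '[[[0,0,0],[0,0,2]],[[0,0,0],[0,0,0]]]' >/dev/null; python3 l.py
```

```text
t 13.32 psi 58.19 z 0.3196 [0.5659 0.1535] F [ 2.3  1.7 -6.9] M [ 0.33 -0.56  0.26]
t 13.48 psi 56.19 z 0.3196 [0.5658 0.1536] F [ 3.3  2.1 -7.6] M [ 0.45 -0.68  0.39]
t 13.65 psi 54.19 z 0.3196 [0.5658 0.1536] F [ 3.5  1.8 -8.1] M [ 0.48 -0.71  0.44]
t 13.82 psi 52.19 z 0.3196 [0.5659 0.1536] F [ 2.9  2.8 -9.1] M [ 0.59 -0.76  0.48]
```

```bash
python3 -m creep '[[[0,0,0],[0,0,0]],[[0,0,0],[0,0,0]]]' >/dev/null; python3 l.py
python3 -m creep '[[[0,0,0.02],[0,0,-1]],[[0,0,0],[0,0,0]]]' >/dev/null; python3 l.py
python3 -m creep '[[[0,0,0],[0,0,-1]],[[0,0,0],[0,0,0]]]' >/dev/null; python3 l.py
python3 -m creep '[[[0,0,0],[0,0,-1]],[[0,0,0],[0,0,0]]]' >/dev/null; python3 l.py
python3 -m creep '[[[0,0,0],[0,0,-1]],[[0,0,0],[0,0,0]]]' >/dev/null; python3 l.py
```

```text
t 13.98 psi 52.23 z 0.3196 [0.5658 0.1535] F [ 4.1  3.1 -8.5] M [ 0.65 -0.88  0.52]
t 14.15 psi 53.23 z 0.3199 [0.5659 0.1535] F [ 3.1  3.1 -6.5] M [ 0.74 -0.43  0.16]
t 14.32 psi 54.20 z 0.3201 [0.5658 0.1534] F [ 0.5  3.1 -4.3] M [ 0.63 -0.17  0.07]
t 14.48 psi 55.19 z 0.3200 [0.5658 0.1533] F [-0.5  1.6 -2.7] M [0.37 0.14 0.02]
t 14.65 psi 56.18 z 0.3199 [0.5659 0.1532] F [-0.   0.4 -1.3] M [ 0.2   0.03 -0.02]
```

```bash
python3 -m creep '[[[0,0,0.02],[0,0,1]],[[0,0,0],[0,0,0]]]' >/dev/null; python3 l.py
python3 -m creep '[[[0,0,0],[0,0,1]],[[0,0,0],[0,0,0]]]' >/dev/null; python3 l.py
python3 -m creep '[[[0,0,0],[0,0,1]],[[0,0,0],[0,0,0]]]' >/dev/null; python3 l.py
python3 -m creep '[[[0,0,0],[0,0,1]],[[0,0,0],[0,0,0]],[[0,0,0],[0,0,0]]]' >/dev/null; python3 l.py
python3 -m creep '[[[0,0,0],[0,0,0]],[[0,0,0],[0,0,0]]]' >/dev/null; python3 l.py
```

```text
t 14.82 psi 55.00 z 0.3198 [0.566  0.1534] F [-0.6  1.1 -1.8] M [0.24 0.03 0.01]
t 14.98 psi 54.02 z 0.3198 [0.566  0.1535] F [ 0.3  1.5 -0.5] M [ 0.43 -0.17  0.2 ]
t 15.15 psi 53.04 z 0.3198 [0.566  0.1535] F [ 0.8  2.6 -0.5] M [ 0.38 -0.2   0.41]
t 15.40 psi 52.10 z 0.3197 [0.566  0.1535] F [ 1.9  1.8 -0.1] M [ 0.39 -0.27  0.54]
t 15.57 psi 52.11 z 0.3198 [0.566  0.1535] F [ 1.   2.4 -0.6] M [ 0.44 -0.33  0.57]
```

```bash
python3 -m creep '[[[0,0,0],[0,0,-1]],[[0,0,0],[0,0,-1]],[[0,0,0],[0,0,-1]],[[0,0,0],[0,0,-1]],[[0,0,0],[0,0,0]]]' >/dev/null; python3 l.py
python3 -m creep '[[[0,0,-0.05],[0,0,0]],[[0,0,-0.1],[0,0,0]],[[0,0,0],[0,0,0]]]' >/dev/null; python3 l.py
```

```text
t 15.98 psi 56.19 z 0.3194 [0.5658 0.1533] F [-0.2  0.9 -0.3] M [ 0.26 -0.12  0.02]
t 16.23 psi 56.09 z 0.3207 [0.5657 0.1534] F [ 0.5  1.2 -2.9] M [ 0.35 -0.06  0.04]
```

```bash
python3 -m creep '[[[0,0,-0.2],[0,0,0]],[[0,0,-0.2],[0,0,0]],[[0,0,0],[0,0,0]]]' >/dev/null; python3 l.py
python3 -m creep '[[[0,0,-0.2],[0,0,0]],[[0,0,-0.4],[0,0,0]],[[0,0,-0.6],[0,0,0]],[[0,0,-1],[0,0,0]],[[0,0,-1.5],[0,0,0]],[[0,0,-1.5],[0,0,0]],[[0,0,-1],[0,0,0]],[[0,0,-0.5],[0,0,0]],[[0,0,0],[0,0,0]],[[0,0,0],[0,0,0]]]' >/dev/null; python3 l.py
python3 - <<'E'
from h import *
for n in("side","top"): cv2.imwrite(f"pics/{n}5.png",read_camera(n)["img"][:,:,::-1])
crop("pics/i1.png","pics/side5.png",270,110,370,215,5.6)
rel([.5013,-.2153,.206],71)
E
```

```text
t 16.48 psi 56.09 z 0.3255 [0.5659 0.1533] F [ 0.   0.3 -2.4] M [ 0.04  0.01 -0.02]
t 17.32 psi 56.10 z 0.3921 [0.5659 0.1534] F [-0.2 -0.9 -2.8] M [-0.05  0.01  0.01]
t 17.42 grip [0.5654 0.1533 0.2236] F [-0.23  0.48 -3.58] M [-0.067  0.011  0.017] op 0.0196 q [ 0.18  0.1   1.55 -0.    1.5  -0.8 ]
shift cm [-15.22 -34.19   1.79] turn deg [ -0.06  -0.07 -14.9 ]
```

View pics/i1.png

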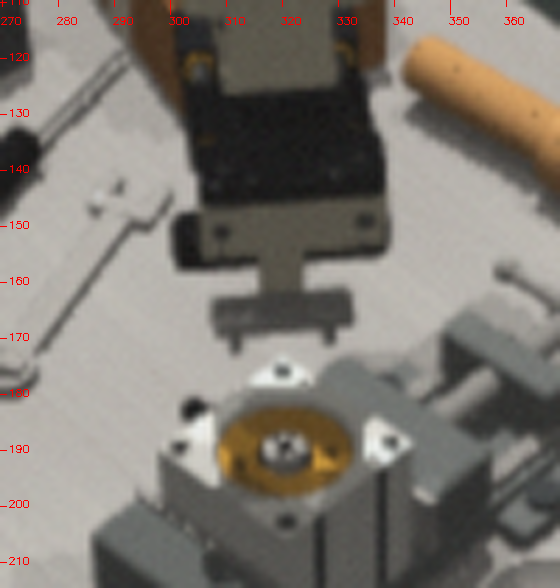

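```bash
python3 - <<'E'
from h import *
A=atz("side",328.8,190.2,.094);B=atz("side",311.8,192.5,.094);d=A-B;print((A+B)/2,np.linalg.norm(d),np.degrees(np.arctan2(d[1],d[0])))
E
python3 -m creep '[[[0,0,0],[0,0,-4]],[[0,0,0],[0,0,-5]],[[0,0,0],[0,0,-4]],[[0,0,0],[0,0,-1.9]],[[0,0,0],[0,0,0]],[[0,0,0],[0,0,0]]]' >/dev/null
python3 -c "
from h import *
rel([.5013,-.2153,.206],71)"
```

```text
[0.5645653  0.15289477 0.094     ] 0.04284988278301202 -29.767048338190726
t 17.92 grip [0.5654 0.1533 0.2237] F [-0.48 -0.67 -2.12] M [-0.025  0.019 -0.001] op 0.0193 q [ 0.18  0.1   1.55 -0.    1.5  -1.06]
shift cm [ -5.97 -36.95   1.8 ] turn deg [-0.05 -0.08 -0.07]
```

```bash
python3 -m creep '[[[-0.3,-1.8,0],[0,0,0]],[[-0.6,-3.5,0],[0,0,0]],[[-0.6,-3.5,0],[0,0,0]],[[-0.6,-3.5,0],[0,0,0]],[[-0.6,-3.5,0],[0,0,0]],[[-0.6,-3.5,0],[0,0,0]],[[-0.6,-3.5,0],[0,0,0]],[[-0.6,-3.5,0],[0,0,0]],[[-0.5,-3.5,0],[0,0,0]],[[-0.5,-3.5,0],[0,0,0]],[[-0.3,-2,0],[0,0,0]],[[-0.2,-1.2,0],[0,0,0]]]'
python3 -m creep '[[[0,0,0.9],[0,0,0]],[[0,0,0.9],[0,0,0]],[[0,0,0],[0,0,0]],[[0,0,0],[0,0,0]]]'
python3 -c "
from h import *
rel([.5013,-.2153,.115],71)"
```

```text
t: 18.92
tool_pos: [0.5029, -0.2137, 0.3917]
orientation: [-0.524, -3.097, 0.001]
force: [-0.0, -0.2, -2.9]
opening: 0.0196
t: 19.25
tool_pos: [0.5038, -0.2097, 0.3725]
orientation: [-0.516, -3.096, -0.002]
force: [0.2, -0.2, -3.0]
opening: 0.0196
t 19.25 grip [ 0.5034 -0.2094  0.2052] F [ 0.24 -0.17 -2.98] M [-0.012 -0.     0.021] op 0.0196 q [-0.49  0.    1.68  0.    1.46 -1.73]
shift cm [ 0.03 -0.61  9.02] turn deg [ 0.05 -0.16  0.08]
```

```bash
python3 -m creep '[[[0,-0.3,0.8],[0,0,0.1]],[[0,-0.3,1.5],[0,0,0]],[[0,0,1.8],[0,0,0]],[[0,0,1.8],[0,0,0]],[[0,0,1.5],[0,0,0]],[[0,0,1],[0,0,0]],[[0,0,0.5],[0,0,0]],[[0,0,0],[0,0,0]],[[0,0,0],[0,0,0]],[[0,0,0],[0,0,0]]]'
python3 - <<'E'
from h import *
rel([.5013,-.2153,.0857],71)
for n in("side","top"): cv2.imwrite(f"pics/{n}6.png",read_camera(n)["img"][:,:,::-1])
rel([.5013,-.2153,.0857],71)
crop("pics/j1.png","pics/side6.png",360,250,460,355,5.6)
E
```

```text
t: 20.08
tool_pos: [0.5024, -0.217, 0.2863]
orientation: [0.521, 3.096, -0.001]
force: [-0.0, 0.3, -2.5]
opening: 0.0194
t 20.08 grip [ 0.5027 -0.2172  0.119 ] F [-0.01  0.34 -2.45] M [-0.018  0.023  0.015] op 0.0194 q [-0.5   0.08  1.77 -0.    1.3  -1.74]
shift cm [0.16 0.13 3.33] turn deg [-0.02  0.11 -0.09]
t 20.18 grip [ 0.5026 -0.2173  0.119 ] F [ 0.39 -0.18 -2.67] M [0.012 0.016 0.025] op 0.0199 q [-0.5   0.08  1.77  0.    1.3  -1.74]
shift cm [0.16 0.14 3.33] turn deg [-0.02  0.12 -0.09]
```

View pics/j1.png

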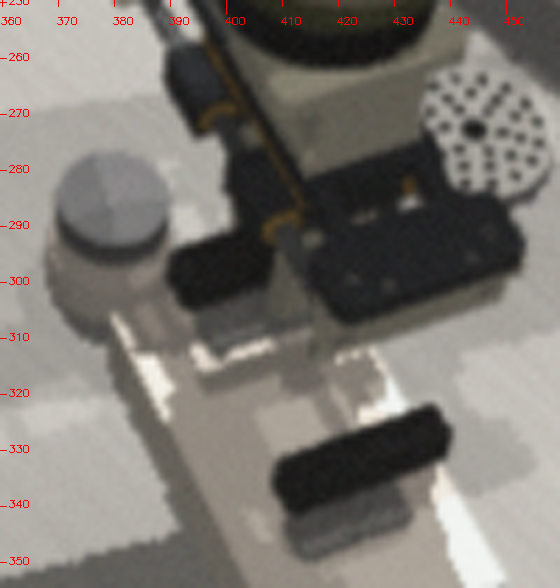

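```bash
python3 -m creep '[[[0.15,0.13,0.4],[0,0,-0.1]],[[0,0,0.6],[0,0,0]],[[0,0,0.3],[0,0,0]],[[0,0,0],[0,0,0]],[[0,0,0],[0,0,0]]]'
python3 -c "
from h import *
rel([.5013,-.2153,.0857],71)"
python3 -m creep '[[[0,0,0.2],[0,0,0]],[[0,0,0.2],[0,0,0]],[[0,0,0.2],[0,0,0]],[[0,0,0],[0,0,0]],[[0,0,0],[0,0,0]]]'
python3 -c "
from h import *
rel([.5013,-.2153,.0857],71)"
```

```text
t: 20.6
tool_pos: [0.5006, -0.2151, 0.2714]
orientation: [-0.518, -3.097, -0.001]
force: [0.7, 0.4, -2.8]
opening: 0.0198
t 20.60 grip [ 0.5004 -0.215   0.1041] F [ 0.66  0.42 -2.78] M [-0.008  0.05  -0.031] op 0.0198 q [-0.5   0.09  1.78 -0.    1.27 -1.74]
shift cm [-0.08  0.    1.84] turn deg [ 0.01 -0.06 -0.  ]
t: 21.02
tool_pos: [0.5008, -0.2151, 0.2658]
orientation: [-0.518, -3.098, -0.0]
force: [0.3, 0.0, -3.1]
opening: 0.0199
t 21.02 grip [ 0.5007 -0.2151  0.0985] F [ 0.33  0.05 -3.06] M [ 0.051  0.045 -0.012] op 0.0199 q [-0.5   0.09  1.79 -0.    1.26 -1.74]
shift cm [-0.06  0.    1.28] turn deg [ 0.   -0.02  0.  ]
```

```bash
python3 -m creep '[[[-0.03,0,0.2],[0,0,0]],[[0,0,0.2],[0,0,0]],[[0,0,0.2],[0,0,0]],[[0,0,0.2],[0,0,0]],[[0,0,0],[0,0,0]],[[0,0,0],[0,0,0]]]'
python3 -c "
from h import *
rel([.5013,-.2153,.0857],71)"
python3 -m creep '[[[0,0,0.15],[0,0,0]],[[0,0,0.1],[0,0,0]],[[0,0,0],[0,0,0]]]'
python3 -m creep '[[[0,0,0.1],[0,0,0]],[[0,0,0],[0,0,0]]]'
python3 -c "
from h import *
rel([.5013,-.2153,.0857],71)"
```

```text
t: 21.52
tool_pos: [0.501, -0.2152, 0.2578]
orientation: [-0.518, -3.098, -0.0]
force: [0.2, 0.4, -2.9]
opening: 0.0194
t 21.52 grip [ 0.501  -0.2152  0.0905] F [ 0.15  0.43 -2.93] M [-0.018  0.024 -0.017] op 0.0194 q [-0.5   0.1   1.79 -0.    1.24 -1.74]
shift cm [-0.03  0.    0.48] turn deg [ 0.   -0.03  0.  ]
t: 21.77
tool_pos: [0.5011, -0.2152, 0.2553]
orientation: [-0.518, -3.098, -0.0]
force: [-1.4, 0.4, -3.7]
opening: 0.0198
t: 21.93
tool_pos: [0.5011, -0.2153, 0.2544]
orientation: [-0.518, -3.098, -0.0]
force: [-0.4, 1.0, -3.2]
opening: 0.0196
t 21.93 grip [ 0.5011 -0.2152  0.0871] F [-0.38  0.97 -3.2 ] M [0.02  0.019 0.041] op 0.0196 q [-0.5   0.11  1.79  0.    1.24 -1.74]
shift cm [-0.02  0.    0.14] turn deg [ 0.   -0.01 -0.  ]
```

```bash
python3 -m creep '[[[0,0,0.07],[0,0,0]],[[0,0,0],[0,0,0]]]'
python3 -m creep '[[[0,0,0.05],[0,0,0]],[[0,0,0],[0,0,0]]]'
python3 -m creep '[[[0,0,0.04],[0,0,0]],[[0,0,0],[0,0,0]]]'
```

```text
t: 22.1
tool_pos: [0.5011, -0.2153, 0.2537]
orientation: [-0.519, -3.098, -0.0]
force: [0.5, -0.6, -2.8]
opening: 0.0194
t: 22.27
tool_pos: [0.5011, -0.2153, 0.2533]
orientation: [-0.519, -3.098, -0.0]
force: [-0.0, -0.4, -2.8]
opening: 0.0197
t: 22.43
tool_pos: [0.5012, -0.2153, 0.253]
orientation: [0.518, 3.098, -0.0]
force: [-1.2, -0.5, -2.6]
opening: 0.0197
```

```bash
python3 -m creep '[[[0,0,0.04],[0,0,0]],[[0,0,0],[0,0,0]]]'
python3 -m creep '[[[0,0,0.04],[0,0,0]],[[0,0,0],[0,0,0]]]'
python3 -m creep '[[[0,0,0.04],[0,0,0]],[[0,0,0],[0,0,0]]]'
```

```text
t: 22.6
tool_pos: [0.5012, -0.2153, 0.2529]
orientation: [0.518, 3.098, -0.0]
force: [-2.9, 1.0, 2.4]
opening: 0.0199
t: 22.77
tool_pos: [0.5012, -0.2153, 0.2529]
orientation: [0.518, 3.098, -0.0]
force: [-4.5, 2.5, 5.9]
opening: 0.0196
t: 22.93
tool_pos: [0.5012, -0.2153, 0.2529]
orientation: [0.518, 3.098, -0.0]
force: [-5.9, 2.4, 9.8]
opening: 0.0201
```

```bash
python3 -m creep '[[[0,0,-0.1],[0,0,0]],[[0,0,0],[0,0,0]]]'
python3 -m creep '[[[0,0,0],[0,0,0]],[[0,0,0],[0,0,0]],[[0,0,0],[0,0,0]],[[0,0,0],[0,0,0]],[[0,0,0],[0,0,0]]]' 50
python3 -m creep '[[[0,0,-0.5],[0,0,0]],[[0,0,-1],[0,0,0]],[[0,0,-2],[0,0,0]],[[0,0,-2.5],[0,0,0]],[[0,0,-2.5],[0,0,0]],[[0,0,-2.5],[0,0,0]],[[0,0,-2],[0,0,0]],[[0,0,-1],[0,0,0]],[[0,0,0],[0,0,0]]]'
python3 -m creep '[[[0,2,0],[0,0,0]],[[0,3,0],[0,0,0]],[[0,3,0],[0,0,0]],[[0,3,0],[0,0,0]],[[0,3,0],[0,0,0]],[[0,3,0],[0,0,0]],[[0,3,0],[0,0,0]],[[0,3,0],[0,0,0]],[[0,3,0],[0,0,0]],[[0,3,0],[0,0,0]],[[0,2,0],[0,0,0]],[[0,0,0],[0,0,0]]]'
python3 -m creep '[[[-3.5,2,0],[0,0,0]],[[-3.5,3,0],[0,0,0]],[[0,3.5,0],[0,0,0]],[[0,3.5,0],[0,0,0]],[[0,3.5,0],[0,0,0]],[[0,3.5,0],[0,0,0]],[[0,3.5,0],[0,0,0]],[[0,3.5,0],[0,0,0]],[[0,3.5,0],[0,0,0]],[[0,1,0],[0,0,0]],[[0,0,0],[0,0,0]]]'
python3 - <<'E'
from h import *
for n in("side","top"): cv2.imwrite(f"pics/{n}7.png",read_camera(n)["img"][:,:,::-1])
B={}
for n,rs in(("side",{"L":(385,285,432,318),"S":(405,315,445,348)}),("top",{"L":(425,215,448,262),"S":(457,228,480,266)})):
    im=cv2.imread(f"pics/{n}7.png").max(2)
    for k,(x0,y0,x1,y1) in rs.items():
        m=(im[y0:y1,x0:x1]<48).astype(np.uint8)
        nn,l,st,c=cv2.connectedComponentsWithStats(m); i=1+np.argmax(st[1:,4]); B[n,k]=c[i]+[x0,y0]; print(n,k,B[n,k],st[i,4])
for k in "LS": print(k,tri(B["side",k],B["top",k]))
E
```

```text
t: 23.1
tool_pos: [0.5013, -0.2153, 0.253]
orientation: [0.518, 3.098, -0.0]
force: [-1.4, 0.7, 1.7]
opening: 0.0196
t: 23.52
tool_pos: [0.5012, -0.2153, 0.2527]
orientation: [0.518, 3.098, -0.0]
force: [0.6, -0.1, 0.2]
opening: 0.0453
t: 24.27
tool_pos: [0.5018, -0.2156, 0.3967]
orientation: [0.518, 3.093, -0.003]
force: [0.1, -0.1, -0.5]
opening: 0.0465
t: 25.27
tool_pos: [0.6022, 0.0814, 0.3907]
orientation: [-0.513, -3.097, -0.001]
force: [-0.1, -1.0, 0.4]
opening: 0.0464
t: 26.18
tool_pos: [0.7632, 0.3445, 0.3884]
orientation: [-0.513, -3.095, 0.003]
force: [0.1, 0.0, -0.4]
opening: 0.047
side L [407.80635838 302.3265896 ] 346
side S [424.29795918 331.87346939] 245
top L [437.32579186 237.71493213] 221
top S [467.90909091 247.56493506] 154
L (array([ 0.50211891, -0.21557015,  0.08488882]), [np.float64(0.14788292892792237), np.float64(0.13076849607287372)])
S (array([ 0.47673008, -0.28789454,  0.08446882]), [np.float64(0.31642315363569035), np.float64(0.2697955134474114)])
```

View pics/side7.png

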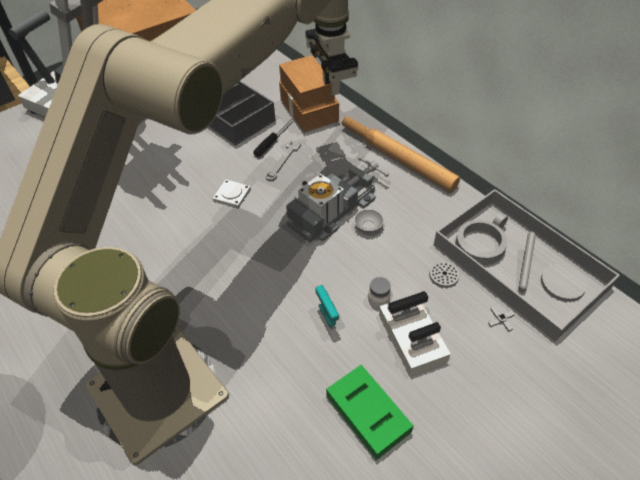

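View pics/top7.png

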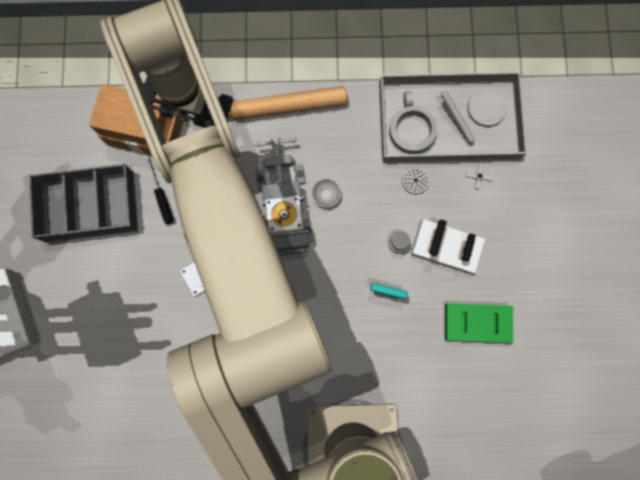

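```bash
python3 -m creep '[[[0,0,-1],[0,0,0]],[[0,-2,-1],[0,0,0]],[[0,-2,-1],[0,0,0]],[[0,0,0],[0,0,0]],[[0,0,0],[0,0,0]],[[0,0,0],[0,0,0]]]'
python3 -c "
from plant import *
print(close_job())"
```

```text
t: 26.78
tool_pos: [0.7505, 0.3029, 0.4242]
orientation: [0.521, 3.097, 0.001]
force: [0.2, 0.4, 0.3]
opening: 0.0465
the job is handed in; nothing more can be done
None
```

I turned the gland ring home with the larger spanner, put the spanner back in its slot, and handed the job in at about 27 s of the 72 s. There was no verdict.

- **Fit:** Both pins went into the holes at the measured place and angle without touching the ring's face. I felt the bottom of the holes at about 6.5 mm with roughly 8 N, then eased off before turning.
- **Tightening:** The spanner turned 50° clockwise. The torque stayed at about 0.1–0.2 N m until roughly 44°, then rose about 0.04 N m per degree to 0.5 N m. I backed off into the play and turned again; the torque went straight to 0.57 N m with no dragging stretch, so I judged the ring home.
- **Put back:** The bridge came down firm on the block. After release, two views put the handle centre within 0.6 mm of where it started, at 85 mm height. The small spanner had not moved, nothing else looked moved in the pictures, and the arm ended clear of everything.

- **Not measured directly:** The gland joint reading was not available, so "home" rests on the torque. I read the ring's angle from only one picture after lifting out. It showed about 42° of turn, a few degrees less than the tool turned; play and spring-back could explain that, but I did not pin it down.
- **Unexpected pull:** While tightening, the tool was pulled down by up to about 6 N more than the spanner's weight, probably the pins rubbing in their holes. It went away when I backed off.

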